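Trip the hidden latch of a workshop box and open its cover

ROBOT

A 6-joint arm with a two-finger parallel gripper is mounted at the origin on the work surface. World frame = base frame: x ahead of the robot, y to its left, z up, the work surface at z = 0. Lengths are in mm, angles in rad, forces in N, time in s.
With the tool pointing down it reaches from about 350 to 975 mm from the base axis. Payload 4.9 kg.
Tool frame: the origin (TCP) lies between the finger pads; the fingertips stand 25 mm ahead of it and the grasp point (between the pads) lies 6 mm ahead of it; z points along the fingers, y is the line along which they close (so a half turn about z gives the same grasp; the last joint's range is limited). The gripper opens to 85 mm and grips with 20 to 120 N. Pads are 22 mm wide; open, the fingers measure 114 mm over their backs; the gripper's body (76 mm by 85 mm) begins 54 mm behind the grasp point. The pads swing forward as they close: fully open they stand 13 mm farther back than shut.
Start: joints at [1.17, 0.053, 1.613, -0, 1.476, -0.119], TCP at [173.793, 600.331, 256.304] pointing down, gripper open.
Joint ranges: [-3.01, 3.01], [-1.01, 2.22], [0.06, 2.58], [-1.02, 4.17], [0.09, 2.62], [-3.14, 3.14]. Speed limits (rad/s): [2.57, 2.57, 3.14, 3.14, 3.14, 3.14].

INTERFACE

Orientations are given as a rotation vector (axis times angle).
In Python, from workcell import manip gives the robot as it stands. The module is installed in compiled form; this text tells all that it offers.
- The arm moves only by the tool apply_moves, never from a script. Its argument "rows" is a list of rows, each an object of numbers: "x", "y", "z": the shift along the tool's x, y, z in mm; "rx", "ry", "rz": the turn, a rotation vector about the tool's x, y, z in rad; "hand": the finger opening in mm, from 0 to 85.4. In form: [{"x": .., "y": .., "z": .., "rx": .., "ry": .., "rz": .., "hand": ..}, ...]. A call has 1 to 20 rows; each row shifts and turns the commanded pose from where the row before left it, along the tool's axes as they then stand; what a row does not reach is not made up. A row lasts 1/12 s, in which the tool goes at most 41.7 mm and 7.16 degrees, less where a joint would pass 70% of its speed; a pose out of reach is approached as far as the arm can. A call is refused whole if a number of a shift passes 41.7 or a number of a turn 0.125, either way. A call with a gripper value outside its range is refused whole. The fingers move at their own pace and stop on an object; "force" is the grip in N (left out, the last holds). Time passes only in rows, so rows that do not move let the fingers close. It gives the time, the measured TCP pose, the force, the opening and the grip force at its end, in the units of the state.
- manip.sense(): the state, without advancing time (a new reading comes with each control period).
- manip.camera(name): name is "scene" or "top" or "wrist"; returns the picture (420x560x3 uint8, red, green, blue); there is no depth.
- manip.get_calibration(name): a dict with "mtx" (3x3 intrinsics, pixels), "R" (3x3) and "t" (3): a world point X has camera coordinates R X + t; the wrist camera has in their place "tool_from_camera" (4x4, takes a point from camera to tool coordinates, whose origin is the TCP and whose axes are the flange's). Camera axes: x right, y down, z forward; pixel columns grow to the right and rows downward; lengths in mm; the calibration is good to about 2 mm. A picture is of the moment at which its call begins: read the wrist's pose just before it. get_calibration takes no time and is no camera call.
- manip.finish_job(): hands the job in; it is judged then, once.
The state is a dict: "time_s": time; "joint_positions": joint angles; "joint_vel": joint speeds; "joint_torque": joint torques, N m; "tool_pos": TCP position; "orientation": TCP orientation; "wrist_force": force on the tool from outside, world axes, zero at the start; "torque": the same for the moment, N m; "opening": finger opening in mm; "grip_force": force on a finger pad.
Only numpy, scipy, OpenCV 4.12 (cv2) and the standard library are available. Lean on these libraries where they do the work, as an engineer would, in place of code of your own. Each camera call takes 0.05 s, during which the arm holds its last target. There are 200 camera calls.

TASK

The small wooden box screwed to the bench is held shut by a hidden spring latch. Take the release rod (the thin steel rod with the square wooden handle), push its steel end through the small brass-rimmed hole in the side of the box until the sliding cover springs open a little. Then draw the rod out, and leave it lying flat on the bench, clear of the box, and the cover slid fully open to its stop. Leave everything else on the bench where it is.

Things in the scene. Friction and masses are not known exactly. Their poses are not given: they have to be found in the camera images.
- box: Wooden box screwed to the bench, 220 (its x) x 140 (its y) x 101 mm tall; origin at the centre of its underside, z up; yaw varies. The hole is in its -y side. The cover lies between two dark rails along the long sides (tops at z = 101 mm, inner edges at y = +-53 mm) and slides out in the box's -x direction over the lower -x end wall.
- hole (a point): Centre of the access hole's mouth, on the outer face of the box's -y side: at x = +30, y = -70, z = 52 mm in the box. Round, 14 mm diameter with a 3 mm chamfer and a brass rim; its axis is level, along the box's y (push in along +y). The wall is 10 mm thick.
- latch_plate (a point): Hidden: middle of the front of the latch's steel push plate (44 mm wide, 36 mm tall) at rest 20 mm behind the hole's mouth, straight behind it. Sprung: 3 N at rest, rising to 7 N. Pushed in 8 mm or more (rod tip 28 mm or more behind the mouth) it frees the cover; it stops hard at 14 mm (tip at 34 mm).
- lid (a joint): How far the cover has slid open (box's -x), m: 0 shut and latched, 0.12 fully open at its stop. When tripped, a spring pushes it open to about 0.03, where it stays; from there it slides with 1.5 N friction plus 20 N per m/s of damping. While latched it cannot be slid.
- lid_grip (a point): Centre of the top of the dark wooden grip bar on the cover: 16 mm thick (along the box's x, the sliding direction), 60 mm long (along the box's y), 32 mm high; its top is 124 mm and the cover's upper face 92 mm above the bench. Moves with the cover; when shut it lies at x = +30 mm, y = 0 in the box.
- rod: Release rod, loose, about 65 g: square dark wooden handle 24 x 24 x 100 mm (x = -100 to 0) and in line with it a round-ended steel rod, 7 mm diameter, 80 mm long (x = 0 to +80). Origin on the handle's underside where it meets the steel; x points to the tip, z up; the axis is 12 mm above the origin. Lies flat on the bench, tip towards the robot's left (+y) within some 30 degrees.
- rod_tip (a point): End of the steel rod, on its axis.
- rod_grip (a point): Point on the rod's axis inside the handle, 40 mm behind the steel and 120 mm behind the tip, a good place to grip.
- screwdriver: Bystander: screwdriver with round black handle, lying; not the release rod.
- offcut: Bystander: board offcut 90 x 60 x 19 mm, lying flat.
- tape: Bystander: roll of paper tape 80 mm diameter, 24 mm high, lying flat.
- jar: Bystander: small amber jar, 64 mm diameter, 70 mm tall.
- bottle: Bystander: clear bottle, 64 mm diameter, 200 mm tall.
- hammer: Bystander: hammer, lying.
- clamp: Bystander: grey G-clamp, 130 mm long, 14 mm thick, lying flat.
Mind the look-alikes: they are no part of the job. Leave any purple look-alike of the rod alone.

How it is judged (in metres and radians):
On the way:
1. the rod's tip, through the hole, has tripped the latch and the cover has sprung open (value of joint lid above 0.02 m and y of rod_tip in the frame of box between -0.055 and -0.02 m and x of rod_tip in the frame of box between 0.015 and 0.045 m and height (world z) of rod_tip below 0.066 m), for 0.1 s.
At the end, for the whole second after the job is handed in: The cover is fully open (slid at least 108 of its 120 mm), and the release rod lies flat and still on the bench (axis under 20 mm high at the handle, under 25 mm at the tip), its tip over 30 mm from the hole and not touching the box (value of joint lid above 0.108 m and height (world z) of rod_tip below 0.025 m and height (world z) of rod_grip below 0.02 m and horizontal distance between rod_tip and hole above 0.03 m and linear speed of rod below 0.02 m/s and contact force between rod and box below 0.1 N).
It fails at once if a bystander (screwdriver, offcut, tape, jar, bottle, hammer or clamp) is moved by more than 40 mm (distance of any of screwdriver, offcut, tape, jar, bottle, hammer, clamp from where it was at the start of the episode above 0.04 m).
It also fails if it takes over 54 s, if anything falls off the work surface, if the arm or the gripper's body presses on something with over 40 N, if the wrist force passes 120 N, or if a joint passes its speed limit or range.

## Working session

There is one attempt and no reset: what is moved stays moved. The work goes in short steps, Python scripts to look and compute and a tool call to move; the robot and the scene stay as the last step left them, time stands still between calls to the robot, and variables do not carry over. Pictures are saved under pics/ and viewed, at most 10 in all, crops included, and the job is handed in when it is done.

Besides the shell and the picture viewer there is one more tool, called after ">>>" as name(argument=value, ...) on one line, values as JSON. apply_moves: Moves the arm, as the interface text tells. Its arguments: {"type":"object","properties":{"rows":{"type":"array"},"force":{"type":"number"}},"required":["rows"]}

```bash
mkdir -p pics
python3 - <<'E'
from workcell import manip
import cv2,numpy as np
for n in("scene","top"):
    cv2.imwrite(f"pics/{n}0.png",manip.camera(n)[:,:,::-1])
    c=manip.get_calibration(n); print(n,[np.round(c[k],3).tolist() for k in("mtx","R","t")])
print(np.round(manip.get_calibration("wrist")["tool_from_camera"],3).tolist())
s=manip.sense();print({k:np.round(v,3).tolist() for k,v in s.items()})
E
```

```text
scene [[[511.919, 0.0, 286.3], [0.0, 511.919, 205.02], [0.0, 0.0, 1.0]], [[0.594, 0.804, 0.021], [0.557, -0.392, -0.732], [-0.581, 0.446, -0.681]], [-303.263, -243.555, 1719.639]]
top [[[402.976, 0.0, 273.34], [0.0, 402.976, 208.422], [0.0, 0.0, 1.0]], [[0.077, -0.997, 0.002], [-0.975, -0.076, -0.207], [0.207, 0.014, -0.978]], [-72.026, 551.0, 1221.976]]
[[-0.001, -0.954, -0.299, 76.953], [1.0, -0.001, -0.001, 1.25], [0.001, -0.299, 0.954, -116.642], [0.0, 0.0, 0.0, 1.0]]
{'time_s': 0.1, 'joint_positions': [1.17, 0.053, 1.614, -0.0, 1.476, -0.119], 'joint_vel': [0.001, -0.0, -0.004, 0.001, -0.003, -0.0], 'joint_torque': [0.001, -39.49, -37.137, 0.0, 0.004, 0.0], 'tool_pos': [173.618, 599.853, 255.173], 'orientation': [-0.441, -3.11, 0.003], 'wrist_force': [0.314, 0.212, -0.193], 'torque': [-0.014, 0.004, 0.07], 'grip_force': 0.0, 'opening': 85.418}
```

View pics/top0.png

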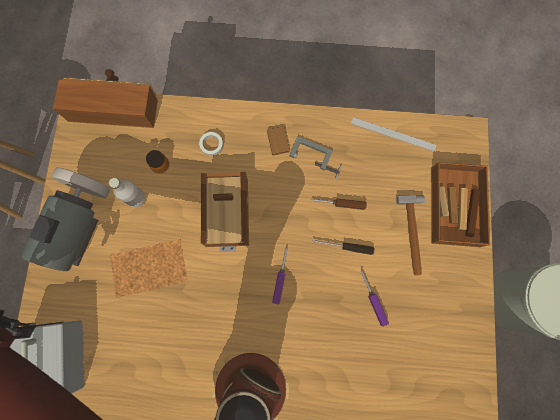

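View pics/scene0.png

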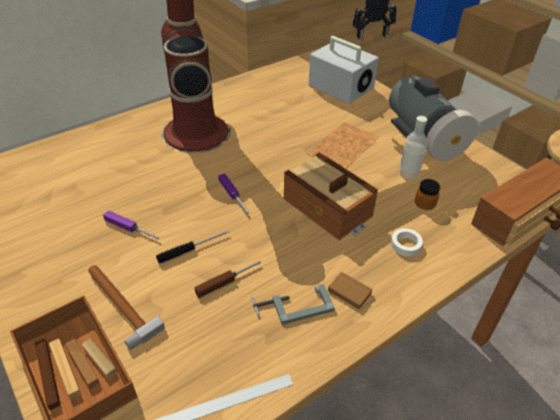

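Run:
```python
import cv2,numpy as np
t=cv2.imread("pics/top0.png");s=cv2.imread("pics/scene0.png")
a=cv2.resize(t[160:260,190:390],(800,400),interpolation=cv2.INTER_CUBIC)
b=cv2.resize(s[145:245,275:390],(230,200),interpolation=cv2.INTER_CUBIC)
c=cv2.resize(s[225:305,180:340],(320,160),interpolation=cv2.INTER_CUBIC)
o=np.zeros((600,800,3),np.uint8);o[:400]=a;o[400:,:230]=b;o[400:560,300:620]=c
cv2.imwrite("pics/crop1.png",o)
```

```text
(no output)
```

View pics/crop1.png

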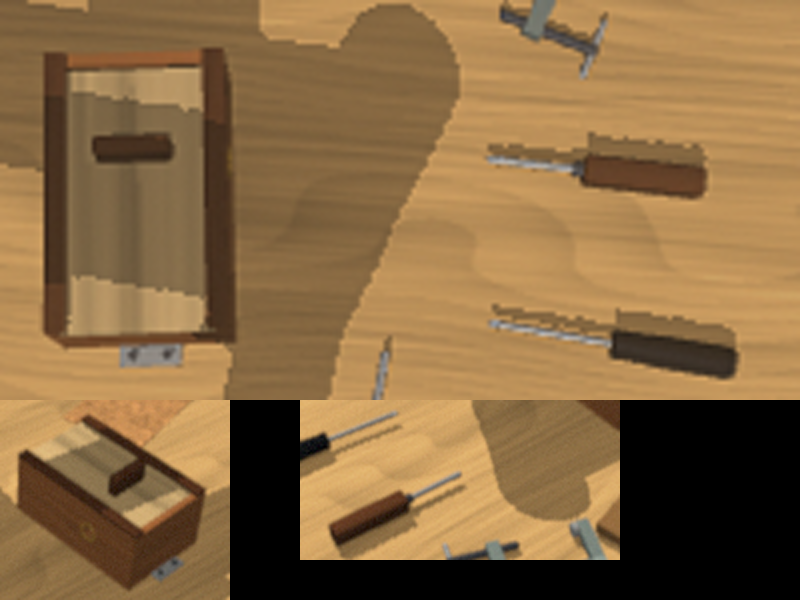

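```bash
cat > h.py <<'E'
from workcell import manip
import cv2,numpy as np
from scipy.spatial.transform import Rotation as Ro
from scipy.optimize import least_squares
def cam(name,state=None):
    c=manip.get_calibration(name);K=np.array(c["mtx"])
    if name!="wrist": return K,np.array(c["R"]),np.array(c["t"])
    T=np.array(c["tool_from_camera"]);Rw=Ro.from_rotvec(state["orientation"]).as_matrix()
    Rc=Rw@T[:3,:3];p=Rw@T[:3,3]+np.array(state["tool_pos"])
    return K,Rc.T,-Rc.T@p
def plane(c,uv,z):
    K,R,t=c;d=R.T@np.linalg.solve(K,[*uv,1]);o=-R.T@t
    return o+d*(z-o[2])/d[2]
def proj(c,X):
    K,R,t=c;p=(np.atleast_2d(X)@R.T+t)@K.T
    return p[:,:2]/p[:,2:]
def fitbox(obs): # obs: (cam,boxpoint,uv)
    def f(q):
        C,S=np.cos(q[2]),np.sin(q[2])
        return np.concatenate([proj(c,[q[0]+C*P[0]-S*P[1],q[1]+S*P[0]+C*P[1],P[2]])[0]-uv for c,P,uv in obs])
    r=least_squares(f,[600,150,0],x_scale=[10,10,.05]);return r.x,r.fun.reshape(-1,2)
def snap(n):
    s=manip.sense();im=manip.camera("wrist");cv2.imwrite(f"pics/{n}.png",im[:,:,::-1]);np.save(f"pics/{n}.npy",s,allow_pickle=True);return s
def load(n): return cam("wrist",np.load(f"pics/{n}.npy",allow_pickle=True).item())
def target(pos,R,s=None):
    s=s or manip.sense();Rw=Ro.from_rotvec(s["orientation"]);print("tool shift",np.round(Rw.inv().apply(np.array(pos)-s["tool_pos"]),1),"rot",np.round((Rw.inv()*R).as_rotvec(),4))
E
python3 - <<'E'
from h import *
t=cam("top");sc=cam("scene")
for n,uv,z in(("tip",(312,200),12),("handle end",(366,205),12),("joint",(335.5,202.5),12),("clamp",(330,170),14),("blk tip",(313,241),10),("blk end",(373,249),12)):print(n,plane(t,uv,z).round())
cr=lambda u,v:(190+u/4-.5,160+v/4-.5)
obs=[(t,(110,70,101),cr(44,53)),(t,(110,-53,101),cr(203,50)),(t,(-110,53,101),cr(66,336)),(t,(-110,-53,101),cr(207,335)),(sc,(30,-70,52),(319,211)),(t,(30,0,124),cr(133,144))]
print(*fitbox(obs))
Rw=Ro.from_rotvec(manip.sense()["orientation"]).as_matrix();print(Rw.round(3))
target([480,-100,300],Ro.from_matrix([[1,0,0],[0,-1,0],[0,0,-1]]))
E
```

```text
tip [ 603. -154.   12.]
handle end [ 600. -332.   12.]
joint [ 600. -232.   12.]
clamp [ 710. -208.   14.]
blk tip [ 467. -165.   10.]
blk end [ 456. -359.   12.]
[5.38275475e+02 1.23633791e+02 1.08258066e-01] [[ 0.15318267  0.51305641]
 [-0.19663864  0.11240012]
 [-0.14972876 -0.24685376]
 [-0.17545343 -1.07736216]
 [-0.83745741  0.24640589]
 [-0.43808844  0.23125344]]
[[-0.961  0.278 -0.001]
 [ 0.278  0.961 -0.002]
 [ 0.    -0.002 -1.   ]]
tool shift [-488.9 -587.1  -43.8] rot [-7.0000e-04  2.6000e-03  2.8598e+00]
```

>>> apply_moves(rows=[{"x": -27.2, "y": -30, "hand": 50}, {"x": -27.2, "y": -30, "hand": 50}, {"x": -27.2, "y": -30, "hand": 50}, {"x": -27.2, "y": -30, "hand": 50}, {"x": -27.2, "y": -30, "hand": 50}, {"x": -27.2, "y": -30, "hand": 50}, {"x": -27.2, "y": -30, "hand": 50}, {"x": -27.2, "y": -30, "hand": 50}, {"x": -27.2, "y": -30, "hand": 50}, {"x": -27.2, "y": -30, "hand": 50}, {"x": -27.2, "y": -30, "hand": 50}, {"x": -27.2, "y": -30, "hand": 50}, {"x": -27.2, "y": -30, "hand": 50}, {"x": -27.2, "y": -30, "hand": 50}, {"x": -27.2, "y": -30, "hand": 50}, {"x": -27.2, "y": -30, "hand": 50}, {"x": -27.2, "y": -30, "hand": 50}, {"x": -27.2, "y": -30, "hand": 50}, {"x": -27.2, "y": -30, "hand": 50}, {"x": -27.2, "y": -30, "hand": 50}])

```text
invalid input
```

>>> apply_moves(rows=[{"x": -27.2, "y": -30, "hand": 50}, {"x": -27.2, "y": -30, "hand": 50}, {"x": -27.2, "y": -30, "hand": 50}, {"x": -27.2, "y": -30, "hand": 50}, {"rz": 0.12}, {"rz": 0.12}, {"rz": 0.12}, {"rz": 0.12}, {"rz": 0.12}, {"rz": 0.12}, {"rz": 0.12}, {"rz": 0.12}, {"rz": 0.12}, {"rz": 0.12}, {"rz": 0.09}, {"z": 0}])

```text
invalid input
```

Run:
```python
from h import *
s=snap("w1");print({k:np.round(s[k],3).tolist() for k in("time_s","joint_positions","tool_pos","orientation","opening")});print(Ro.from_rotvec(s["orientation"]).as_matrix().round(3),cam("wrist",s)[0])
```

```text
{'time_s': 0.1, 'joint_positions': [1.17, 0.053, 1.614, -0.0, 1.476, -0.119], 'tool_pos': [173.618, 599.853, 255.173], 'orientation': [-0.441, -3.11, 0.003], 'opening': 85.418}
[[-0.961  0.278 -0.001]
 [ 0.278  0.961 -0.002]
 [ 0.    -0.002 -1.   ]] [[300.49666827   0.         276.41079898]
 [  0.         300.49666827 206.25428131]
 [  0.           0.           1.        ]]
```

View pics/w1.png

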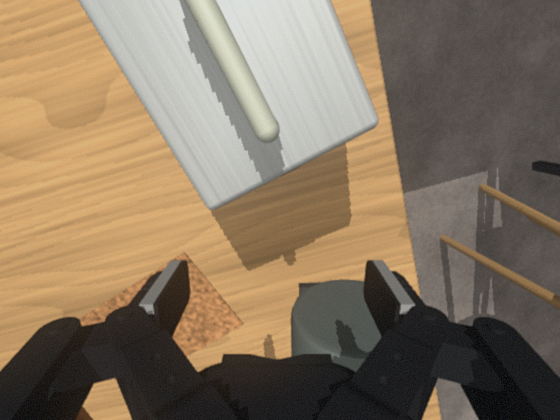

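>>> apply_moves(rows=[{"x": 0, "y": -30, "z": -25, "rx": 0, "ry": 0, "rz": 0, "hand": 50}, {"x": 0, "y": -30, "z": -25, "rx": 0, "ry": 0, "rz": 0, "hand": 50}, {"x": -27.2, "y": -30, "z": 0, "rx": 0, "ry": 0, "rz": 0, "hand": 50}, {"x": -27.2, "y": -30, "z": 0, "rx": 0, "ry": 0, "rz": 0, "hand": 50}, {"x": -27.2, "y": -30, "z": 0, "rx": 0, "ry": 0, "rz": 0, "hand": 50}, {"x": -27.2, "y": -30, "z": 0, "rx": 0, "ry": 0, "rz": 0, "hand": 50}, {"x": -27.2, "y": -30, "z": 0, "rx": 0, "ry": 0, "rz": 0, "hand": 50}, {"x": -27.2, "y": -30, "z": 0, "rx": 0, "ry": 0, "rz": 0, "hand": 50}, {"x": -27.2, "y": -30, "z": 0, "rx": 0, "ry": 0, "rz": 0, "hand": 50}, {"x": -27.2, "y": -30, "z": 0, "rx": 0, "ry": 0, "rz": 0, "hand": 50}, {"x": -27.2, "y": -30, "z": 0, "rx": 0, "ry": 0, "rz": 0, "hand": 50}, {"x": -27.2, "y": -30, "z": 0, "rx": 0, "ry": 0, "rz": 0, "hand": 50}, {"x": -27.2, "y": -30, "z": 0, "rx": 0, "ry": 0, "rz": 0, "hand": 50}, {"x": -27.2, "y": -30, "z": 0, "rx": 0, "ry": 0, "rz": 0, "hand": 50}, {"x": -27.2, "y": -30, "z": 0, "rx": 0, "ry": 0, "rz": 0, "hand": 50}, {"x": -27.2, "y": -30, "z": 0, "rx": 0, "ry": 0, "rz": 0, "hand": 50}, {"x": -27.2, "y": -30, "z": 0, "rx": 0, "ry": 0, "rz": 0, "hand": 50}, {"x": -27.2, "y": -30, "z": 0, "rx": 0, "ry": 0, "rz": 0, "hand": 50}, {"x": -27.2, "y": -30, "z": 0, "rx": 0, "ry": 0, "rz": 0, "hand": 50}, {"x": -27.2, "y": -30, "z": 0, "rx": 0, "ry": 0, "rz": 0, "hand": 50}])

```text
time_s: 1.82
tool_pos: [477.5, -114.3, 306.0]
orientation: [-0.443, -3.11, -0.0]
wrist_force: [0.1, 0.2, 0.5]
opening: 49.9
grip_force: 0.0
```

>>> apply_moves(rows=[{"x": -27.2, "y": -30, "z": 5, "rx": 0, "ry": 0, "rz": 0, "hand": 50}, {"x": -27.2, "y": -30, "z": 10, "rx": 0, "ry": 0, "rz": 0, "hand": 50}, {"x": -27.2, "y": -30, "z": 10, "rx": 0, "ry": 0, "rz": 0, "hand": 50}, {"x": -27.2, "y": -30, "z": 10, "rx": 0, "ry": 0, "rz": 0, "hand": 50}, {"x": -27.2, "y": 0, "z": 10, "rx": 0, "ry": 0, "rz": 0, "hand": 50}, {"x": -27.2, "y": 0, "z": 10, "rx": 0, "ry": 0, "rz": 0, "hand": 50}, {"x": 0, "y": 0, "z": 0, "rx": 0, "ry": 0, "rz": 0.12, "hand": 50}, {"x": 0, "y": 0, "z": 0, "rx": 0, "ry": 0, "rz": 0.12, "hand": 50}, {"x": 0, "y": 0, "z": 0, "rx": 0, "ry": 0, "rz": 0.12, "hand": 50}, {"x": 0, "y": 0, "z": 0, "rx": 0, "ry": 0, "rz": 0.12, "hand": 50}, {"x": 0, "y": 0, "z": 0, "rx": 0, "ry": 0, "rz": 0.12, "hand": 50}, {"x": 0, "y": 0, "z": 0, "rx": 0, "ry": 0, "rz": 0.12, "hand": 50}, {"x": 0, "y": 0, "z": 0, "rx": 0, "ry": 0, "rz": 0.12, "hand": 50}, {"x": 0, "y": 0, "z": 0, "rx": 0, "ry": 0, "rz": 0.12, "hand": 50}, {"x": 0, "y": 0, "z": 0, "rx": 0, "ry": 0, "rz": 0.12, "hand": 50}, {"x": 0, "y": 0, "z": 0, "rx": 0, "ry": 0, "rz": 0.12, "hand": 50}, {"x": 0, "y": 0, "z": 0, "rx": 0, "ry": 0, "rz": 0.09, "hand": 50}, {"x": 0, "y": 0, "z": 0, "rx": 0, "ry": 0, "rz": 0, "hand": 50}])

```text
time_s: 3.32
tool_pos: [600.4, -272.5, 250.8]
orientation: [-2.223, -2.218, 0.0]
wrist_force: [-0.3, -0.4, 0.1]
opening: 50.4
grip_force: 0.0
```

Run:
```python
from h import *
s=snap("w2");print({k:np.round(s[k],3).tolist() for k in("time_s","joint_positions","tool_pos","orientation","opening")});print(Ro.from_rotvec(s["orientation"]).as_matrix().round(3))
```

```text
{'time_s': 3.317, 'joint_positions': [-0.539, 0.136, 1.533, 0.0, 1.473, -0.537], 'tool_pos': [600.391, -272.545, 250.778], 'orientation': [-2.223, -2.218, 0.0], 'opening': 50.409}
[[ 0.002  1.    -0.001]
 [ 1.    -0.002  0.   ]
 [ 0.    -0.001 -1.   ]]
```

View pics/w2.png

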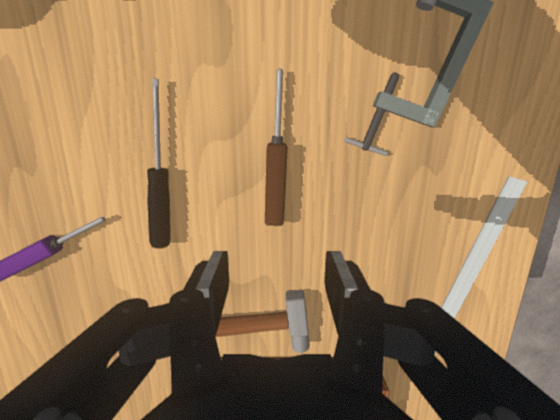

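Run:
```python
from h import *
c=load("w2")
tip=plane(c,(279.3,70),12);a=plane(c,(277.3,143.5),24);b=plane(c,(274.5,223),13)
e1=plane(c,(267,223),24);e2=plane(c,(283.5,223),24)
for n,p in zip(("tip","front","end","hammer","clampT"),(tip,a,b,plane(c,(293,292),15),plane(c,(350,140),10))):print(n,p.round(1))
print(np.hypot(*(tip-b)[:2]),np.hypot(*(tip-a)[:2]),(e2-e1)[:2])
d=(tip-b)[:2];d/=np.hypot(*d);g=tip[:2]-120*d
print("dir",d,"yaw off",np.arctan2(-d[0],d[1]),"grip",g)
s=manip.sense()
print(g-np.array(s["tool_pos"])[:2])
```

```text
tip [ 603.4 -151.2   12. ]
front [ 601.  -228.5   24. ]
end [ 597.3 -327.9   13. ]
hammer [ 621.8 -426.5   15. ]
clampT [ 685.8 -226.1   10. ]
176.81447270164173 77.32344059572516 [20.11141131 -0.05471815]
dir [0.03437407 0.99940904] yaw off -0.034380846020642446 grip [ 599.23617647 -271.10814653]
[-1.15548868  1.48340786]
```

>>> apply_moves(force=60, rows=[{"x": 1.5, "y": -1.2, "z": 30, "rx": 0, "ry": 0, "rz": 0.032, "hand": 50}, {"x": 0, "y": 0, "z": 40, "rx": 0, "ry": 0, "rz": 0, "hand": 50}, {"x": 0, "y": 0, "z": 40, "rx": 0, "ry": 0, "rz": 0, "hand": 50}, {"x": 0, "y": 0, "z": 40, "rx": 0, "ry": 0, "rz": 0, "hand": 50}, {"x": 0, "y": 0, "z": 30, "rx": 0, "ry": 0, "rz": 0, "hand": 50}, {"x": 0, "y": 0, "z": 25, "rx": 0, "ry": 0, "rz": 0, "hand": 50}, {"x": 0, "y": 0, "z": 14, "rx": 0, "ry": 0, "rz": 0, "hand": 50}, {"x": 0, "y": 0, "z": 0, "rx": 0, "ry": 0, "rz": 0, "hand": 50}, {"x": 0, "y": 0, "z": 0, "rx": 0, "ry": 0, "rz": 0, "hand": 15}, {"x": 0, "y": 0, "z": 0, "rx": 0, "ry": 0, "rz": 0, "hand": 15}, {"x": 0, "y": 0, "z": 0, "rx": 0, "ry": 0, "rz": 0, "hand": 15}, {"x": 0, "y": 0, "z": 0, "rx": 0, "ry": 0, "rz": 0, "hand": 15}, {"x": 0, "y": 0, "z": 0, "rx": 0, "ry": 0, "rz": 0, "hand": 15}, {"x": 0, "y": 0, "z": 0, "rx": 0, "ry": 0, "rz": 0, "hand": 15}])

```text
time_s: 4.53
tool_pos: [601.1, -272.2, 35.2]
orientation: [2.254, 2.182, 0.002]
wrist_force: [-0.6, -0.2, 6.2]
opening: 22.2
grip_force: 62.0
```

>>> apply_moves(rows=[{"x": 0, "y": 0, "z": -15, "rx": 0, "ry": 0, "rz": 0, "hand": 15}, {"x": 0, "y": 0, "z": -15, "rx": 0, "ry": 0, "rz": 0, "hand": 15}, {"x": 0, "y": 0, "z": -13, "rx": 0, "ry": 0, "rz": -0.07, "hand": 15}, {"x": 0, "y": 0, "z": 0, "rx": 0, "ry": 0, "rz": -0.072, "hand": 15}, {"x": 28, "y": 2, "z": 0, "rx": 0, "ry": 0, "rz": 0, "hand": 15}, {"x": 28, "y": 2, "z": 0, "rx": 0, "ry": 0, "rz": 0, "hand": 15}, {"x": 28, "y": 2, "z": 0, "rx": 0, "ry": 0, "rz": 0, "hand": 15}, {"x": 28, "y": 2, "z": 0, "rx": 0, "ry": 0, "rz": 0, "hand": 15}, {"x": 28, "y": 2, "z": 0, "rx": 0, "ry": 0, "rz": 0, "hand": 15}, {"x": 28, "y": 0, "z": 0, "rx": 0, "ry": 0, "rz": 0, "hand": 15}, {"x": 0, "y": 0, "z": 0, "rx": 0, "ry": 0, "rz": 0, "hand": 15}, {"x": 0, "y": 0, "z": 0, "rx": 0, "ry": 0, "rz": 0, "hand": 15}, {"x": 0, "y": 0, "z": 0, "rx": 0, "ry": 0, "rz": 0, "hand": 15}])

```text
time_s: 5.62
tool_pos: [591.5, -103.5, 76.6]
orientation: [2.095, 2.338, 0.001]
wrist_force: [0.8, -0.5, 0.2]
opening: 22.3
grip_force: 61.1
```

Run:
```python
from h import *
s=snap("w3");print({k:np.round(s[k],3).tolist() for k in("time_s","tool_pos","orientation","opening","wrist_force")});print(Ro.from_rotvec(s["orientation"]).as_matrix().round(3))
im=cv2.imread("pics/w3.png");sc=manip.camera("scene")[:,:,::-1];tp=manip.camera("top")[:,:,::-1]
cv2.imwrite("pics/scene3.png",sc);cv2.imwrite("pics/top3.png",tp)
o=np.zeros((600,800,3),np.uint8)
o[:315,:420]=cv2.resize(im,(420,315));o[:315,425:800]=cv2.resize(tp[180:255,210:299],(375,315),interpolation=cv2.INTER_CUBIC)
o[320:600,:400]=cv2.resize(sc[180:250,235:335],(400,280),interpolation=cv2.INTER_CUBIC)
o[320:600,405:800]=cv2.resize(im[:280,80:475],(395,280))
cv2.imwrite("pics/c3.png",o)
```

```text
{'time_s': 5.617, 'tool_pos': [591.531, -103.454, 76.568], 'orientation': [2.095, 2.338, 0.001], 'opening': 22.341, 'wrist_force': [0.818, -0.48, 0.242]}
[[-0.109  0.994  0.002]
 [ 0.994  0.109 -0.001]
 [-0.001  0.001 -1.   ]]
```

View pics/c3.png

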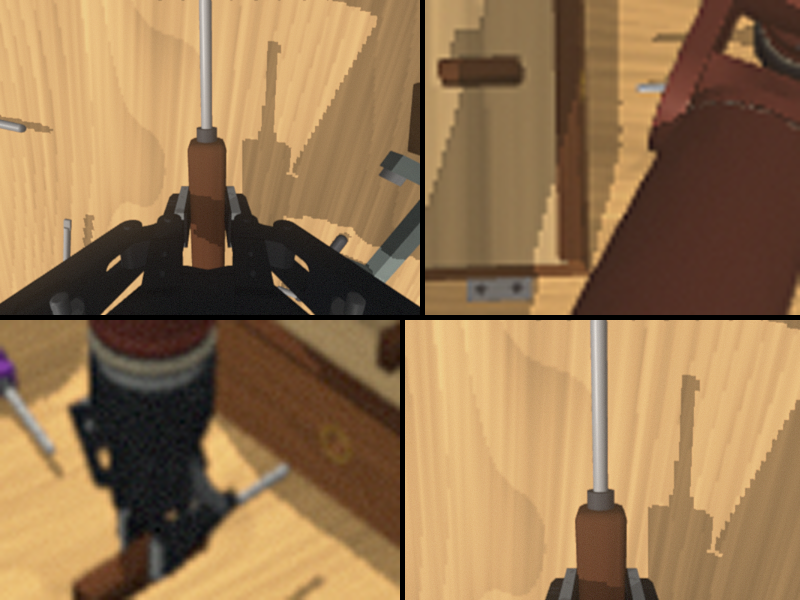

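Run:
```python
import cv2,numpy as np
sc=cv2.imread("pics/scene3.png");tp=cv2.imread("pics/top3.png");s0=cv2.imread("pics/scene0.png");t0=cv2.imread("pics/top0.png")
def z(im,u,v,w,h,k): return cv2.resize(im[v:v+h,u:u+w],None,fx=k,fy=k,interpolation=cv2.INTER_NEAREST)
o=np.zeros((600,800,3),np.uint8)
o[:300,:400]=z(sc,295,195,40,30,10)
o[:300,400:]=z(s0,295,195,40,30,10)
o[300:,:200]=z(tp,250,190,20,30,10)
o[300:,200:500]=z(t0,195,165,60,60,5)
o[300:,500:]=z(t0,195,195,60,60,5)
cv2.imwrite("pics/c4.png",o)
```

```text
(no output)
```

View pics/c4.png

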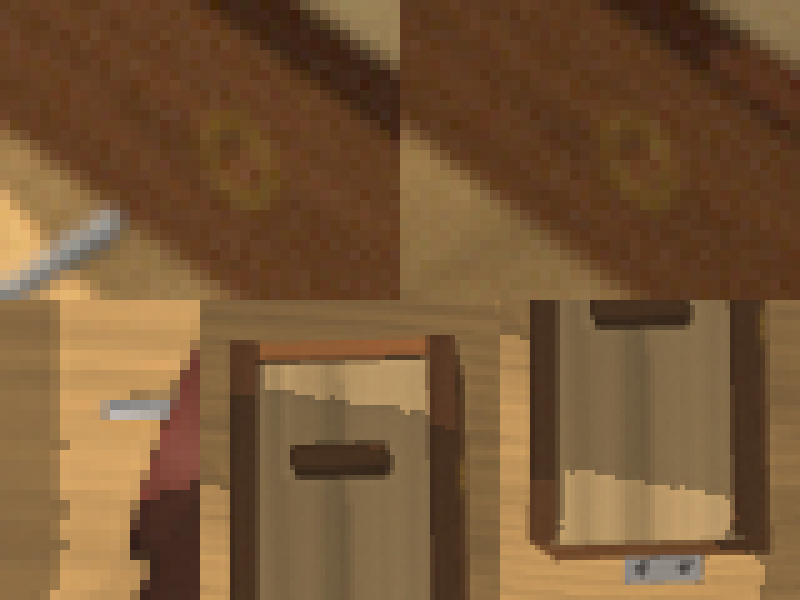

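Run:
```python
from h import *
t=cam("top");sc=cam("scene")
P=lambda c:c[0]@np.c_[c[1],c[2]]
def tri(a,b):
    X=cv2.triangulatePoints(P(sc),P(t),np.array(a,float),np.array(b,float))[:,0];return X[:3]/X[3]
tip=tri((306.8,216.3),(259.6,200.4));print("tip",tip, "tip from top at z52",plane(t,(259.6,200.4),52))
print("tip pred err",proj(sc,[578.3,16.8,52])-[306.8,216.3],proj(t,[578.3,16.8,52])-[259.6,200.4])
cr=lambda u,v,u0,v0:(195+(u-u0)/5-.5,v0+(v-300)/5-.5)
A=lambda u,v:cr(u,v,200,165);B=lambda u,v:cr(u,v,500,195)
ob=[(t,(110,70,101),A(230,341)),(t,(110,-53,101),A(429,336)),(t,(110,-70,101),A(454,336)),(t,(-110,70,101),B(530,543)),(t,(30,0,124),A(341,460))]
for o in(ob,ob+[(sc,(30,-70,52),(318.4,210.5))]):
    q,r=fitbox(o);C,S=np.cos(q[2]),np.sin(q[2])
    h=np.array([q[0]+30*C+70*S,q[1]+30*S-70*C,52]);print(q,r.round(1).tolist(),"hole",h,proj(sc,h),proj(t,h+[0,0,9]))
    d=tip-h;print("tip in box axes rel hole: x",d[0]*C+d[1]*S,"y",-d[0]*S+d[1]*C,"z",d[2])
# scene-only: hole & tip offset, tip on line x same: solve (dx,dz) of tip assuming y rel known
s=manip.sense();print(s["time_s"])
```

```text
tip [577.66702146  16.53623151  57.51474662] tip from top at z52 [578.91147413  16.78531973  52.        ]
tip pred err [[0.11760036 1.58966573]] [[-0.02063018  0.18505986]]
[5.38809106e+02 1.23198033e+02 1.10662585e-01] [[0.2, 0.5], [-0.2, 0.2], [0.3, 0.1], [-0.1, 0.2], [-0.3, -0.9]] hole [576.35617988  56.93931864  52.        ] [[318.22507552 211.44323409]] [[246.86757536 199.58534154]]
tip in box axes rel hole: x -3.159166624084972 y -40.300712422677606 z 5.514746622825022
[5.38539412e+02 1.23610080e+02 1.08618175e-01] [[0.2, 0.5], [-0.2, 0.3], [0.2, 0.2], [-0.3, 0.2], [-0.4, -0.9], [-0.2, 0.8]] hole [575.9509475   57.27474275  52.        ] [[318.2270461  211.30838277]] [[246.75101041 199.70103069]]
tip in box axes rel hole: x -2.7102861584755837 y -40.684463336860176 z 5.514746622825022
5.7667
```

>>> apply_moves(rows=[{"x": 0, "y": 2.2, "z": 2, "rx": 0, "ry": 0, "rz": 0, "hand": 15}, {"x": 10, "y": 0, "z": 0, "rx": 0, "ry": 0, "rz": 0, "hand": 15}, {"x": 10, "y": 0, "z": 0, "rx": 0, "ry": 0, "rz": 0, "hand": 15}, {"x": 10, "y": 0, "z": 0, "rx": 0, "ry": 0, "rz": 0, "hand": 15}, {"x": 4, "y": 0, "z": 0, "rx": 0, "ry": 0, "rz": 0, "hand": 15}, {"x": 3, "y": 0, "z": 0, "rx": 0, "ry": 0, "rz": 0, "hand": 15}, {"x": 3, "y": 0, "z": 0, "rx": 0, "ry": 0, "rz": 0, "hand": 15}, {"x": 3, "y": 0, "z": 0, "rx": 0, "ry": 0, "rz": 0, "hand": 15}, {"x": 3, "y": 0, "z": 0, "rx": 0, "ry": 0, "rz": 0, "hand": 15}, {"x": 0, "y": 0, "z": 0, "rx": 0, "ry": 0, "rz": 0, "hand": 15}])

```text
time_s: 6.6
tool_pos: [588.2, -56.7, 73.4]
orientation: [-2.097, -2.339, -0.0]
wrist_force: [-0.5, -1.1, -0.2]
opening: 22.1
grip_force: 61.1
```

>>> apply_moves(rows=[{"x": 3, "y": 0, "z": 0, "rx": 0, "ry": 0, "rz": 0, "hand": 15}, {"x": 3, "y": 0, "z": 0, "rx": 0, "ry": 0, "rz": 0, "hand": 15}, {"x": 3, "y": 0, "z": 0, "rx": 0, "ry": 0, "rz": 0, "hand": 15}, {"x": 0, "y": 0, "z": 0, "rx": 0, "ry": 0, "rz": 0, "hand": 15}, {"x": 0, "y": 0, "z": 0, "rx": 0, "ry": 0, "rz": 0, "hand": 15}])

```text
time_s: 7.02
tool_pos: [587.2, -48.0, 73.3]
orientation: [2.097, 2.339, -0.0]
wrist_force: [-0.6, -0.4, -0.3]
opening: 22.2
grip_force: 61.1
```

>>> apply_moves(rows=[{"x": 3, "y": 0, "z": 0, "rx": 0, "ry": 0, "rz": 0, "hand": 15}, {"x": 3, "y": 0, "z": 0, "rx": 0, "ry": 0, "rz": 0, "hand": 15}, {"x": 3, "y": 0, "z": 0, "rx": 0, "ry": 0, "rz": 0, "hand": 15}, {"x": 3, "y": 0, "z": 0, "rx": 0, "ry": 0, "rz": 0, "hand": 15}, {"x": 2, "y": 0, "z": 0, "rx": 0, "ry": 0, "rz": 0, "hand": 15}, {"x": 0, "y": 0, "z": 0, "rx": 0, "ry": 0, "rz": 0, "hand": 15}, {"x": 0, "y": 0, "z": 0, "rx": 0, "ry": 0, "rz": 0, "hand": 15}])

```text
time_s: 7.6
tool_pos: [586.3, -36.0, 74.0]
orientation: [2.094, 2.337, -0.004]
wrist_force: [0.7, -6.6, -0.3]
opening: 22.3
grip_force: 61.2
```

>>> apply_moves(rows=[{"x": 2, "y": 0, "z": 0, "rx": 0, "ry": 0, "rz": 0, "hand": 15}, {"x": 1.5, "y": 0, "z": 0, "rx": 0, "ry": 0, "rz": 0, "hand": 15}, {"x": 0, "y": 0, "z": 0, "rx": 0, "ry": 0, "rz": 0, "hand": 15}, {"x": 0, "y": 0, "z": 0, "rx": 0, "ry": 0, "rz": 0, "hand": 15}, {"x": 0, "y": 0, "z": 0, "rx": 0, "ry": 0, "rz": 0, "hand": 15}])

```text
time_s: 8.02
tool_pos: [585.9, -32.3, 73.9]
orientation: [2.095, 2.337, -0.003]
wrist_force: [1.0, -6.0, -0.6]
opening: 22.2
grip_force: 61.2
```

Run:
```python
from h import *
tp=manip.camera("top")[:,:,::-1];sc=manip.camera("scene")[:,:,::-1];cv2.imwrite("pics/top5.png",tp);cv2.imwrite("pics/sc5.png",sc)
print(tp[165:255:2,222].sum(1).tolist());print(cv2.imread("pics/top0.png")[165:255:2,222].astype(int).sum(1).tolist())
o=np.zeros((400,800,3),np.uint8);o[:,:400]=cv2.resize(tp[160:260,190:290],(400,400));o[:,400:]=cv2.resize(sc[145:245,285:385],(400,400));cv2.imwrite("pics/c5.png",o)
```

```text
[302, 321, 297, 315, 226, 234, 170, 162, 168, 255, 336, 296, 297, 284, 284, 282, 284, 283, 284, 227, 161, 163, 124, 292, 283, 283, 286, 283, 283, 286, 287, 285, 290, 288, 287, 287, 290, 290, 286, 288, 286, 290, 286, 288, 242]
[280, 298, 274, 289, 292, 288, 273, 386, 369, 363, 253, 259, 260, 264, 215, 149, 151, 122, 270, 264, 262, 264, 261, 268, 266, 264, 267, 267, 267, 267, 263, 269, 266, 383, 374, 378, 374, 375, 376, 289, 228, 399, 304, 417, 443]
```

View pics/c5.png

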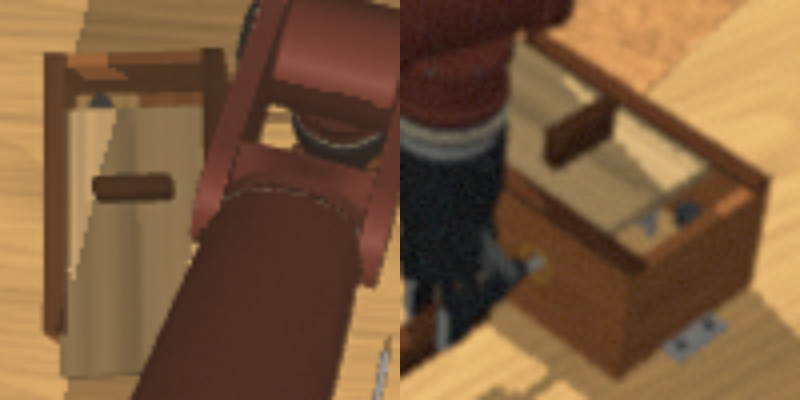

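>>> apply_moves(rows=[{"x": -5, "y": 0, "z": 0, "rx": 0, "ry": 0, "rz": 0, "hand": 15}, {"x": -8, "y": 0, "z": 0, "rx": 0, "ry": 0, "rz": 0, "hand": 15}, {"x": -12, "y": 0, "z": 0, "rx": 0, "ry": 0, "rz": 0, "hand": 15}, {"x": -15, "y": 0, "z": 0, "rx": 0, "ry": 0, "rz": 0, "hand": 15}, {"x": -25, "y": 0, "z": 0, "rx": 0, "ry": 0, "rz": 0, "hand": 15}, {"x": -30, "y": 0, "z": 0, "rx": 0, "ry": 0, "rz": 0, "hand": 15}, {"x": -35, "y": 0, "z": 0, "rx": 0, "ry": 0, "rz": 0, "hand": 15}, {"x": -35, "y": 0, "z": 0, "rx": 0, "ry": 0, "rz": 0, "hand": 15}, {"x": -25, "y": 0, "z": 0, "rx": 0, "ry": 0, "rz": 0, "hand": 15}, {"x": -10, "y": 0, "z": 0, "rx": 0, "ry": 0, "rz": 0, "hand": 15}, {"x": 0, "y": 0, "z": 12, "rx": 0, "ry": 0, "rz": 0, "hand": 15}, {"x": 0, "y": 0, "z": 10, "rx": 0, "ry": 0, "rz": 0, "hand": 15}, {"x": 0, "y": 0, "z": 7, "rx": 0, "ry": 0, "rz": 0, "hand": 15}, {"x": 0, "y": 0, "z": 4, "rx": 0, "ry": 0, "rz": 0, "hand": 15}, {"x": 0, "y": 0, "z": 2, "rx": 0, "ry": 0, "rz": 0, "hand": 15}, {"x": 0, "y": 0, "z": 0, "rx": 0, "ry": 0, "rz": 0, "hand": 15}, {"x": 0, "y": 0, "z": 0, "rx": 0, "ry": 0, "rz": 0, "hand": 15}])

```text
time_s: 9.53
tool_pos: [607.2, -228.8, 38.3]
orientation: [-2.096, -2.34, -0.0]
wrist_force: [0.3, -0.4, -1.6]
opening: 22.4
grip_force: 61.1
```

>>> apply_moves(rows=[{"x": 0, "y": 0, "z": 1.5, "rx": 0, "ry": 0, "rz": 0, "hand": 15}, {"x": 0, "y": 0, "z": 1.5, "rx": 0, "ry": 0, "rz": 0, "hand": 15}, {"x": 0, "y": 0, "z": 0, "rx": 0, "ry": 0, "rz": 0, "hand": 15}, {"x": 0, "y": 0, "z": 0, "rx": 0, "ry": 0, "rz": 0, "hand": 15}])

```text
time_s: 9.87
tool_pos: [607.2, -229.6, 35.5]
orientation: [2.097, 2.339, 0.0]
wrist_force: [-0.6, 0.2, 0.4]
opening: 22.5
grip_force: 61.1
```

>>> apply_moves(force=40, rows=[{"x": 0, "y": 0, "z": 0, "rx": 0, "ry": 0, "rz": 0, "hand": 50}, {"x": 0, "y": 0, "z": 0, "rx": 0, "ry": 0, "rz": 0, "hand": 50}, {"x": 0, "y": 0, "z": 0, "rx": 0, "ry": 0, "rz": 0, "hand": 50}, {"x": 0, "y": 0, "z": 0, "rx": 0, "ry": 0, "rz": 0, "hand": 50}, {"x": 0, "y": 0, "z": 0, "rx": 0, "ry": 0, "rz": 0, "hand": 50}, {"x": 0, "y": 0, "z": -10, "rx": 0, "ry": 0, "rz": 0, "hand": 50}, {"x": 0, "y": 0, "z": -30, "rx": 0, "ry": 0, "rz": 0, "hand": 50}, {"x": 0, "y": 0, "z": -40, "rx": 0, "ry": 0, "rz": 0, "hand": 50}, {"x": 0, "y": 0, "z": -40, "rx": 0, "ry": 0, "rz": 0, "hand": 50}, {"x": 0, "y": 0, "z": -40, "rx": 0, "ry": 0, "rz": 0, "hand": 50}, {"x": 0, "y": 0, "z": 0, "rx": 0, "ry": 0, "rz": 0, "hand": 50}])

```text
time_s: 10.78
tool_pos: [611.7, -231.8, 208.0]
orientation: [2.085, 2.326, 0.007]
wrist_force: [1.7, -0.7, 2.6]
opening: 50.2
grip_force: 0.0
```

>>> apply_moves(rows=[{"x": 36, "y": -3, "z": 0, "rx": 0, "ry": 0, "rz": 0, "hand": 50}, {"x": 36, "y": -3, "z": 0, "rx": 0, "ry": 0, "rz": 0, "hand": 50}, {"x": 36, "y": -3, "z": 0, "rx": 0, "ry": 0, "rz": 0, "hand": 50}, {"x": 36, "y": -3, "z": 0, "rx": 0, "ry": 0, "rz": 0, "hand": 50}, {"x": 36, "y": -3, "z": 0, "rx": 0, "ry": 0, "rz": 0, "hand": 50}, {"x": 36, "y": -3, "z": 0, "rx": 0, "ry": 0, "rz": 0, "hand": 50}, {"x": 36, "y": -3, "z": 0, "rx": 0, "ry": 0, "rz": 0, "hand": 50}, {"x": 36, "y": -3, "z": 0, "rx": 0, "ry": 0, "rz": 0, "hand": 50}, {"x": 36, "y": -3, "z": 0, "rx": 0, "ry": 0, "rz": 0, "hand": 50}, {"x": 35, "y": -3, "z": 0, "rx": 0, "ry": 0, "rz": 0, "hand": 50}, {"x": 0, "y": 0, "z": 0, "rx": 0, "ry": 0, "rz": 0, "hand": 50}, {"x": 0, "y": 0, "z": 0, "rx": 0, "ry": 0, "rz": 0, "hand": 50}])

```text
time_s: 11.78
tool_pos: [537.9, 125.5, 196.0]
orientation: [2.092, 2.342, 0.001]
wrist_force: [-0.1, -0.1, 0.8]
opening: 49.9
grip_force: 0.0
```

Run:
```python
from h import *
s=snap("w6");tp=manip.camera("top")[:,:,::-1];w=cv2.imread("pics/w6.png")
print(np.round(s["tool_pos"],1),s["time_s"]);c=load("w6");q=(538.5,123.6,.109)
C,S=np.cos(q[2]),np.sin(q[2])
for x in(8,0,-8):print(x,proj(c,[[q[0]+C*x-S*y,q[1]+S*x+C*y,124] for y in(30,-30)]).round())
o=np.zeros((420,800,3),np.uint8);o[:,:560]=w;o[:240,560:]=cv2.resize(tp[170:250,280:360],(240,240));cv2.imwrite("pics/c6.png",o)
```

```text
[537.9 125.5 196. ] 11.7833
8 [[290. 192.]
 [288. 274.]]
0 [[277. 192.]
 [277. 274.]]
-8 [[265. 192.]
 [266. 274.]]
```

View pics/c6.png

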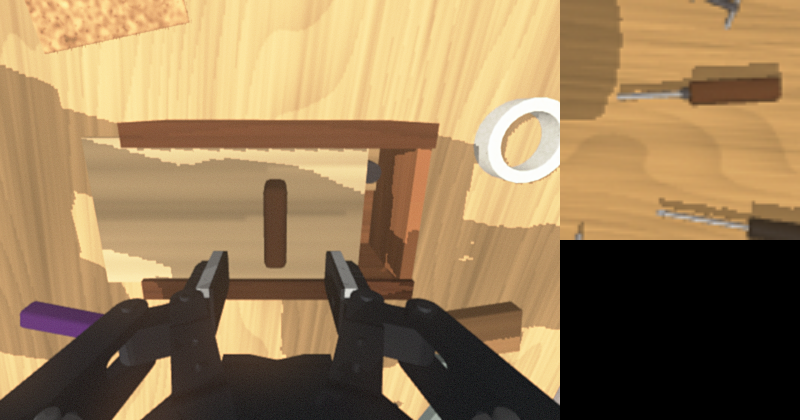

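>>> apply_moves(force=40, rows=[{"x": 4, "y": 0, "z": 25, "rx": 0, "ry": 0, "rz": 0, "hand": 50}, {"x": 0, "y": 0, "z": 20, "rx": 0, "ry": 0, "rz": 0, "hand": 50}, {"x": 0, "y": 0, "z": 15, "rx": 0, "ry": 0, "rz": 0, "hand": 50}, {"x": 0, "y": 0, "z": 8, "rx": 0, "ry": 0, "rz": 0, "hand": 50}, {"x": 0, "y": 0, "z": 0, "rx": 0, "ry": 0, "rz": 0, "hand": 50}, {"x": 0, "y": 0, "z": 0, "rx": 0, "ry": 0, "rz": 0, "hand": 8}, {"x": 0, "y": 0, "z": 0, "rx": 0, "ry": 0, "rz": 0, "hand": 8}, {"x": 0, "y": 0, "z": 0, "rx": 0, "ry": 0, "rz": 0, "hand": 8}, {"x": 0, "y": 0, "z": 0, "rx": 0, "ry": 0, "rz": 0, "hand": 8}, {"x": 0, "y": 0, "z": 0, "rx": 0, "ry": 0, "rz": 0, "hand": 8}, {"x": 0, "y": 0, "z": 0, "rx": 0, "ry": 0, "rz": 0, "hand": 8}])

```text
time_s: 12.8
tool_pos: [538.4, 127.7, 129.1]
orientation: [2.096, 2.338, 0.0]
wrist_force: [-2.6, -2.4, 5.9]
opening: 15.3
grip_force: 42.4
```

>>> apply_moves(rows=[{"x": 0, "y": -4, "z": 0, "rx": 0, "ry": 0, "rz": 0, "hand": 8}, {"x": 0, "y": -8, "z": 0, "rx": 0, "ry": 0, "rz": 0, "hand": 8}, {"x": 0, "y": -8, "z": 0, "rx": 0, "ry": 0, "rz": 0, "hand": 8}, {"x": 0, "y": -8, "z": 0, "rx": 0, "ry": 0, "rz": 0, "hand": 8}, {"x": 0, "y": -8, "z": 0, "rx": 0, "ry": 0, "rz": 0, "hand": 8}, {"x": 0, "y": -8, "z": 0, "rx": 0, "ry": 0, "rz": 0, "hand": 8}, {"x": 0, "y": -8, "z": 0, "rx": 0, "ry": 0, "rz": 0, "hand": 8}, {"x": 0, "y": -8, "z": 0, "rx": 0, "ry": 0, "rz": 0, "hand": 8}, {"x": 0, "y": -8, "z": 0, "rx": 0, "ry": 0, "rz": 0, "hand": 8}, {"x": 0, "y": -8, "z": 0, "rx": 0, "ry": 0, "rz": 0, "hand": 8}, {"x": 0, "y": -4, "z": 0, "rx": 0, "ry": 0, "rz": 0, "hand": 8}, {"x": 0, "y": -3, "z": 0, "rx": 0, "ry": 0, "rz": 0, "hand": 8}, {"x": 0, "y": 0, "z": 0, "rx": 0, "ry": 0, "rz": 0, "hand": 8}, {"x": 0, "y": 0, "z": 0, "rx": 0, "ry": 0, "rz": 0, "hand": 8}])

```text
time_s: 13.97
tool_pos: [455.5, 118.5, 129.0]
orientation: [2.095, 2.338, 0.001]
wrist_force: [-0.2, -4.4, 10.1]
opening: 15.4
grip_force: 42.9
```

>>> apply_moves(rows=[{"x": 0, "y": -2, "z": 0, "rx": 0, "ry": 0, "rz": 0, "hand": 8}, {"x": 0, "y": -2, "z": 0, "rx": 0, "ry": 0, "rz": 0, "hand": 8}, {"x": 0, "y": -1, "z": 0, "rx": 0, "ry": 0, "rz": 0, "hand": 8}, {"x": 0, "y": 0, "z": 0, "rx": 0, "ry": 0, "rz": 0, "hand": 8}, {"x": 0, "y": 0, "z": 0, "rx": 0, "ry": 0, "rz": 0, "hand": 8}])

```text
time_s: 14.38
tool_pos: [451.0, 118.0, 129.1]
orientation: [2.095, 2.337, 0.002]
wrist_force: [0.9, -4.2, 8.0]
opening: 14.8
grip_force: 42.7
```

>>> apply_moves(rows=[{"x": 0, "y": -2, "z": 0, "rx": 0, "ry": 0, "rz": 0, "hand": 8}, {"x": 0, "y": -2, "z": 0, "rx": 0, "ry": 0, "rz": 0, "hand": 8}, {"x": 0, "y": 0, "z": 0, "rx": 0, "ry": 0, "rz": 0, "hand": 8}, {"x": 0, "y": 0, "z": 0, "rx": 0, "ry": 0, "rz": 0, "hand": 8}])

```text
time_s: 14.72
tool_pos: [448.9, 117.8, 129.2]
orientation: [2.092, 2.334, 0.01]
wrist_force: [10.8, -1.6, 1.3]
opening: 15.0
grip_force: 42.0
```

Force along x rises to 10.8 N: the cover is at its stop. Release, rise, and check.

>>> apply_moves(rows=[{"x": 0, "y": 1, "z": 0, "rx": 0, "ry": 0, "rz": 0, "hand": 8}, {"x": 0, "y": 0, "z": 0, "rx": 0, "ry": 0, "rz": 0, "hand": 50}, {"x": 0, "y": 0, "z": 0, "rx": 0, "ry": 0, "rz": 0, "hand": 50}, {"x": 0, "y": 0, "z": 0, "rx": 0, "ry": 0, "rz": 0, "hand": 50}, {"x": 0, "y": 0, "z": 0, "rx": 0, "ry": 0, "rz": 0, "hand": 50}, {"x": 0, "y": 0, "z": -20, "rx": 0, "ry": 0, "rz": 0, "hand": 50}, {"x": 0, "y": 0, "z": -40, "rx": 0, "ry": 0, "rz": 0, "hand": 50}, {"x": 0, "y": 0, "z": -40, "rx": 0, "ry": 0, "rz": 0, "hand": 50}, {"x": 0, "y": 0, "z": 0, "rx": 0, "ry": 0, "rz": 0, "hand": 50}, {"x": 0, "y": 0, "z": 0, "rx": 0, "ry": 0, "rz": 0, "hand": 50}, {"x": 0, "y": 0, "z": 0, "rx": 0, "ry": 0, "rz": 0, "hand": 50}])

```text
time_s: 15.63
tool_pos: [446.9, 118.2, 226.7]
orientation: [-2.096, -2.339, 0.001]
wrist_force: [-0.7, -0.5, -0.1]
opening: 50.1
grip_force: 0.0
```

Run:
```python
from h import *
s=snap("w7");w=cv2.imread("pics/w7.png");sc=manip.camera("scene")[:,:,::-1]
print(np.round(s["tool_pos"],1));c=load("w7");q=(538.5,123.6,.109);C,S=np.cos(q[2]),np.sin(q[2])
for x in(-78,-90):print(x,proj(c,[[q[0]+C*x-S*y,q[1]+S*x+C*y,124] for y in(30,-30)]).round())
o=np.zeros((420,800,3),np.uint8);o[:,:400]=w[:,80:480];o[:,400:]=sc[:,100:500];cv2.imwrite("pics/c7.png",o)
```

```text
[446.9 118.2 226.7]
-78 [[295. 185.]
 [294. 258.]]
-90 [[279. 185.]
 [279. 258.]]
```

View pics/c7.png

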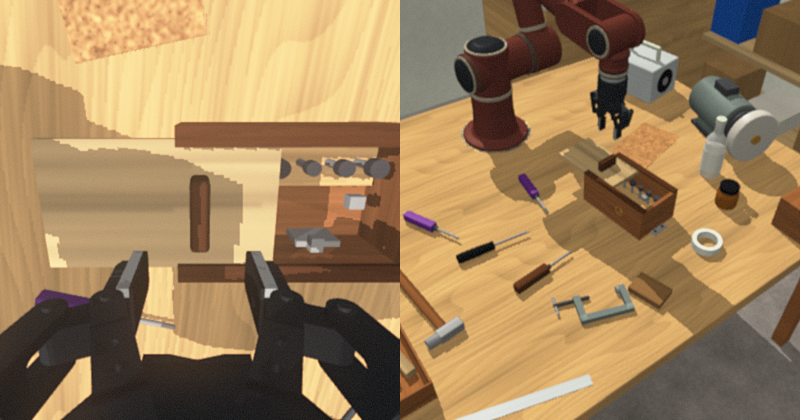

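```bash
python3 -c "
from workcell import manip
print(manip.finish_job())"
```

```text
the job is handed in; nothing more can be done
None
```

I handed the job in after about 16 of the 54 s: the rod tripped the latch, the cover is slid to its stop (about 119 of 120 mm by the wrist camera), the rod lies flat on the bench clear of the box, and the last picture shows the bystanders where they were; no verdict came back.

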